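# Unlock and lift the weighing pan with the tomato in it

### The arm

A 7-joint arm with a two-finger parallel gripper is mounted at the origin on a cart in front of the work surface, level with it; the furniture and walls round the work are solid. World frame = base frame: x ahead of the robot, y to its left, z up, the work surface at z = 0. Lengths are in mm, angles in rad, forces in N, time in s.
With the tool pointing down it reaches from about 400 to 850 mm from the base axis. Payload 6.9 kg.
Tool frame: the origin (TCP) lies at the very end of the fingers, on their centre line; the grasp point (between the pads) lies 19 mm behind it (grip_point_offset is the distance from the TCP to the grasp point, in mm); z points along the fingers, y is the line along which they close (so a half turn about z gives the same grasp; the last joint's range is limited). The gripper opens to 85 mm and grips with 20 to 120 N. Pads are 22 mm wide; open, the fingers measure 114 mm over their backs; the gripper's body (76 mm by 85 mm) begins 54 mm behind the grasp point. The pads swing forward as they close: fully open they stand 13 mm farther back than shut.
Start: joints at [1.446, 0.507, -0.238, 1.5, 0.126, 1.149, -0.155], TCP at [142.943, -608.423, 231.275] pointing down, gripper open.
Joint ranges: [-3.08, 3.08], [-0.24, 2.05], [-1.43, 1.35], [0, 2.5], [-1.52, 4.66], [0.17, 1.96], [-2.89, 2.89]. Speed limits (rad/s): [2.39, 2.39, 3.14, 3.14, 3.14, 3.14, 3.14].

### API

Orientations are given as a unit quaternion [x, y, z, w].
In Python, from workcell import sense, read_camera, get_calibration, job_done, boxes_of, outline_of, pinpoint, grip_point_offset gives the robot as it stands.
- The arm moves only by the tool carry_out, never from a script. Its argument "series" is a list of rows, each a list of 7 numbers: the opening, from 0 (shut) to 1 (fully open), then the shift along the tool's x, y, z in mm, then the turn, a rotation vector about the tool's x, y, z in degrees. A call has 1 to 5 rows; each row shifts and turns the commanded pose from where the row before left it, along the tool's axes as they then stand; what a row does not reach is not made up. A row lasts 1/8 s, in which the tool goes at most 62.5 mm and 10.7 degrees, less where a joint would pass 70% of its speed; a pose out of reach is approached as far as the arm can. A call is refused whole if a number of a shift passes 62.5 or a number of a turn 10.7, either way. A call with a gripper value outside its range is refused whole. The fingers move at their own pace and stop on an object; "squeeze" is the grip in N (left out, the last holds). Time passes only in rows, so rows that do not move let the fingers close. It gives the time, the measured TCP pose, the force, the opening and the grip force at its end, in the units of the state.
- sense(): the state, without advancing time (a new reading comes with each control period).
- read_camera(name): name is "scene" or "side" or "wrist"; returns (picture, depth): 420x560x3 uint8, red, green, blue; 420x560 float32, mm along the optical axis (not along the pixel's ray), 0 where there is no reading.
- get_calibration(name): a dict with "fx", "fy", "cx", "cy" (pixels), "pose" (4x4, takes a point from camera to world coordinates); the wrist camera has in their place "hand_eye" (4x4, takes a point from camera to tool coordinates, whose origin is the TCP and whose axes are the flange's). Camera axes: x right, y down, z forward; pixel columns grow to the right and rows downward; lengths in mm; the calibration is good to about 2 mm. A picture is of the moment at which its call begins: read the wrist's pose just before it. get_calibration takes no time and is no camera call.
- job_done(): hands the job in; it is judged then, once.
Trained networks look in the newest picture that a camera, given by its name, has taken for a name from the list of things; names that differ only in an ending like _2 or _b are one class to them, and where a whole thing is asked for, a point or a joint stands for the part that bears it (a point fixed in the world has none). Each returns a list of dicts, best first, with "conf" (0 to 1); they miss things now and then, are a little off and sometimes report something else, mostly with a low value. They report only what shows in the picture. A call takes as long as a camera call.
- boxes_of(camera, target): "rect" ([left, top, right, bottom] in pixels, round what is visible of it).
- outline_of(camera, target): "mask" (420x560 bool, what is visible of it) and "rect" ([left, top, right, bottom] in pixels, round what is visible of it).
- pinpoint(camera, target): "location" ([column, row] in pixels: a listed point, or the origin of a listed thing).
The state is a dict: "time": time; "qpos": joint angles; "qvel": joint speeds; "joint_efforts": joint torques, N m; "tool_pos": TCP position; "ee_rot": TCP orientation; "contact_force": force on the tool from outside, world axes, zero at the start; "torque": the same for the moment, N m; "finger_gap": opening from 0.0 (shut) to 1.0 (fully open); "finger_force": force on a finger pad.
Only numpy, scipy, OpenCV 4.12 (cv2) and the standard library are available. Lean on these libraries where they do the work, as an engineer would, in place of code of your own. Each camera call takes 0.05 s, during which the arm holds its last target. There are 200 camera calls.

### The job

The tomato has been weighed: give the scale's steel pan a quarter turn anticlockwise (seen from above), so that its handle comes round from the red dot to the green dot, to free its twist lock without forcing it, then lift it straight up off the scale. Keep the pan level and move gently, so that the tomato stays in the middle of the pan all the while, do not touch the tomato, and leave the avocado, lemon, tin and mug alone. The job ends holding: finish with the pan still in the gripper, level and still, about 10 cm above its seat on the scale, for someone to take over.

Things in the scene. Friction and masses are not known exactly. Their poses are not given: they have to be found in the camera images.
- scale: White digital kitchen scale, grey top, 235 x 200 mm, top 30 mm high, held fast to the worktop by suction feet. Origin: on the axis of the round black socket on its top, at worktop height; x to the back edge (100 mm away), -x to the front edge with the display (135 mm), y to the left edge (100 mm). The socket's collar is 116 mm across, 45 mm high, a two-lug twist lock for the pan.
- pan: Round dished steel pan, 154 mm across, about 0.16 kg, loose in the socket, turning easily about its axis. Origin: centre of its foot's underside, 32 mm above the worktop when seated; x along its black stub handle, z up. Rim 50 mm above the origin; inside a flat middle 24 mm across, 22 mm above the origin, then a slope of 0.15 rad. 3 mm of play sideways, and upward while locked.
- pan_handle (a point): Middle of the pan's handle, 104 mm from the pan's axis and 47 mm above the pan's origin (79 mm above the worktop when seated). The handle is a straight level bar along the pan's x, 18 mm wide, 14 mm high, 54 mm long (75 to 129 mm from the axis); beneath it are 42 mm of air down to the scale's top.
- lock_place (a point): Where the middle of the handle stands while the pan is locked: 104 mm from the socket's axis along the scale's y, 79 mm above the worktop, above a red dot (88 mm from the axis). The handle starts within 0.12 rad of here; a stop blocks turning on clockwise.
- open_place (a point): Where the middle of the handle stands once the pan is unlocked and still seated: 104 mm from the socket's axis along the scale's -x, 79 mm above the worktop, above a green dot (88 mm from the axis); a quarter turn anticlockwise, seen from above, from the locked place. The pan lifts free within about 0.12 rad of here; a stop blocks turning 0.14 rad past it.
- tomato_center (a point): Centre of the tomato, a red ball 46 mm in diameter, about 50 g, lying loose in the middle of the pan; it rolls when the pan tilts or is jerked. Its top stands about 68 mm above the pan's origin.
- avocado: Dark green avocado, 101 x 68 x 68 mm, lying behind the scale; leave it. Origin: centre of its underside.
- lemon: Yellow lemon, 71 x 53 x 51 mm, lying to the left behind the scale; leave it. Origin: centre of its underside.
- tin: Low food tin, blue-green and white with a steel lid, 75 mm across, 58 mm high, standing to the right of the scale; leave it. Origin: centre of its underside.
- mug: White mug with small leaves on it, 92 mm across, 127 mm with its handle, 95 mm high, standing to the left; leave it. Origin: centre of its underside.

How it is judged:
By the outcome, as a careful person would: the job done as asked, in the order asked, and still so for the second after the job is handed in, while the arm keeps its last pose, push and grip.
It also fails if it takes over 54 s, if anything falls off the work surface, if the arm or the gripper's body presses on something with over 40 N, if the wrist force passes 120 N, or if a joint passes its speed limit or range.

## Working session

There is one attempt and no reset: what is moved stays moved. The work goes in short steps, Python scripts to look and compute and a tool call to move; the robot and the scene stay as the last step left them, time stands still between calls to the robot, and variables do not carry over. Pictures are saved under pics/ and viewed, at most 10 in all, crops included, and the job is handed in when it is done.

Besides the shell and the picture viewer there is one more tool, called after "Request:" as name(argument=value, ...) on one line, values as JSON. carry_out: Moves the arm, as the interface text tells. Its arguments: {"type":"object","properties":{"series":{"type":"array","items":{"type":"array","items":{"type":"number"}}},"squeeze":{"type":"number"}},"required":["series"]}

```bash
mkdir -p pics; cat > h.py <<'E'
from workcell import *
import numpy as np, cv2
from scipy.spatial.transform import Rotation as R
def world(cam,px,d=None,z=None):
    c=get_calibration(cam)
    if 'pose' in c: P=np.array(c['pose'])
    else:
        s=sense();T=np.eye(4);T[:3,:3]=R.from_quat(s['ee_rot']).as_matrix();T[:3,3]=s['tool_pos'];P=T@np.array(c['hand_eye'])
    r=np.array([(px[0]-c['cx'])/c['fx'],(px[1]-c['cy'])/c['fy'],1.])
    if z is not None:
        w=P[:3,:3]@r; d=(z-P[2,3])/w[2]
    return P[:3,:3]@(r*d)+P[:3,3]
E
python3 - <<'E'
from h import *
s=sense();print(s)
print(grip_point_offset)
for c in ['scene','side','wrist']:
    p,d=read_camera(c);cv2.imwrite(f'pics/{c}0.png',p[:,:,::-1])
    for t,z in [('pan_handle',79),('lock_place',79),('open_place',79),('scale',0),('pan',32),('tomato_center',77)]:
        for r in pinpoint(c,t)[:1]:
            l=r['location'];print(c,t,round(r['conf'],2),np.round(l),np.round(world(c,l,z=z),1),np.round(world(c,l,d=d[int(l[1]),int(l[0])]),1))
E
```

```text
{'time': 0.0, 'qpos': array([ 1.44554668,  0.50834096, -0.23754407,  1.50115111,  0.12568127,
        1.14888088, -0.15482897]), 'qvel': array([-6.99385694e-05, -4.34659930e-04,  4.86865086e-04, -1.49440188e-04,
        8.00436345e-04, -1.38855390e-03, -5.42090090e-04]), 'joint_efforts': array([ 1.15269668e-03, -6.20602942e+01, -2.18604818e+00, -2.49650592e+01,
        1.27210407e-02,  1.20845626e-02,  4.39363362e-05]), 'tool_pos': array([ 142.76713247, -607.95482235,  230.42207911]), 'ee_rot': array([ 9.93351329e-01,  1.15118780e-01, -1.06206058e-04, -8.89757038e-04]), 'contact_force': array([-0.66633007,  1.42396122,  0.30948323]), 'torque': array([-0.03826944, -0.01675402, -0.00080382]), 'finger_force': 0.0, 'finger_gap': 1.002282586966703}
18.700000000000003
scene pan_handle 0.7 [267. 215.] [553.2 183.4  79. ] [549.1 185.5  81.5]
scene open_place 0.92 [330. 231.] [428.4  98.3  79. ] [480.2  61.6  42.5]
scene scale 0.91 [309. 237.] [537.9  80.8   0. ] [487.6 112.9  35.6]
scene pan 0.72 [310. 225.] [538.5  78.9  32. ] [471.2 121.9  77. ]
scene tomato_center 0.7 [330. 230.] [434.   95.3  77. ] [485.4  58.9  40.9]
side pan_handle 0.72 [261. 206.] [554.8 180.3  79. ] [554.9 173.1  85.1]
side open_place 0.68 [214. 228.] [429.  102.4  79. ] [419.1 158.1  27.6]
side scale 0.79 [258. 255.] [539.1  67.6   0. ] [540.5  24.1  47. ]
side pan 0.65 [257. 241.] [537.8  88.8  32. ] [538.5  67.4  53.5]
side tomato_center 0.52 [255. 227.] [536.9  95.9  77. ] [537.6  74.4  97.1]
```

```bash
python3 - <<'E'
import cv2,numpy as np
a=cv2.imread('pics/scene0.png');b=cv2.imread('pics/side0.png')
a=cv2.resize(a[120:330,180:460],(560,420));b=cv2.resize(b[120:330,120:400],(560,420))
cv2.imwrite('pics/a.png',a);cv2.imwrite('pics/b.png',b)
E
```

```text
(no output)
```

View pics/scene0.png

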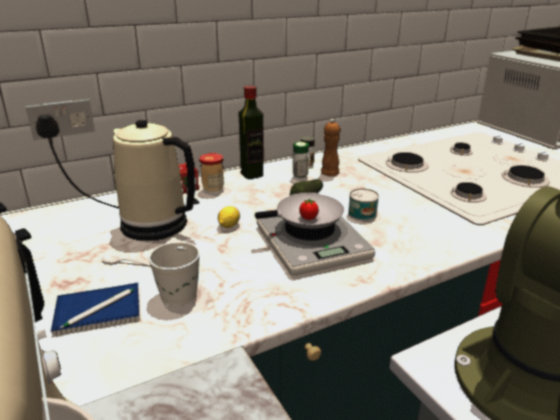

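View pics/b.png

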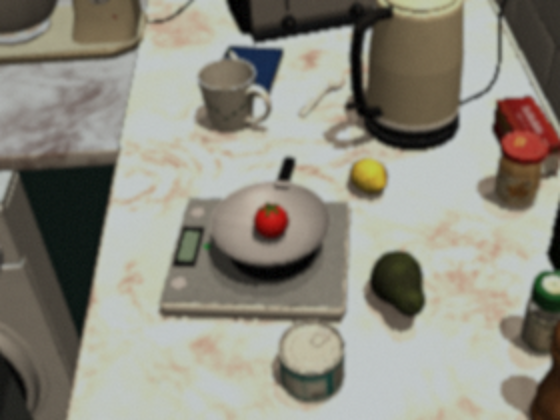

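The scene and side pictures agree. The pan is seated at about (538, 80) with its handle to the left, near (554, 181), and the tomato is central. Next I plan an arc to a viewpoint above the handle.

```bash
cat >> h.py <<'E'
def plan(wps,q=None,p=None):
    "wps: list of (xyz, toolx yaw deg) tool down -> rows"
    s=sense();p=np.array(s['tool_pos']);r=R.from_quat(s['ee_rot'])
    for xyz,yaw in wps:
        r2=R.from_euler('z',yaw,degrees=True)*R.from_euler('x',180,degrees=True)
        print(np.round(np.r_[r.inv().apply(np.array(xyz)-p),(r.inv()*r2).as_rotvec(degrees=True)],1).tolist()); p=np.array(xyz);r=r2
E
python3 - <<'E'
from h import *
print(np.round(get_calibration('wrist')['hand_eye'],3))
N=20;w=[]
for i in range(1,N+1):
    f=i/N;a=np.radians(-76.8+f*(18-(-76.8)));r=624+f*(580-624);w.append(([r*np.cos(a),r*np.sin(a),230+10*f],13.2+f*(81-13.2)))
plan(w)
E
```

```text
[[ 0.00000e+00 -9.66000e-01 -2.60000e-01  6.62670e+01]
 [ 1.00000e+00 -0.00000e+00  1.00000e-03 -2.95000e-01]
 [-1.00000e-03 -2.60000e-01  9.66000e-01 -1.42499e+02]
 [ 0.00000e+00  0.00000e+00  0.00000e+00  1.00000e+00]]
[51.2, -5.3, 0.8, -0.0, 0.0, -3.4]
[51.1, -5.5, -0.5, -0.0, 0.0, -3.4]
[50.8, -6.7, -0.5, 0.0, 0.0, -3.4]
[50.4, -7.9, -0.5, -0.0, 0.0, -3.4]
[50.0, -9.0, -0.5, 0.0, 0.0, -3.4]
[49.6, -10.2, -0.5, 0.0, 0.0, -3.4]
[49.2, -11.3, -0.5, 0.0, 0.0, -3.4]
[48.7, -12.4, -0.5, 0.0, 0.0, -3.4]
[48.2, -13.5, -0.5, 0.0, 0.0, -3.4]
[47.7, -14.6, -0.5, 0.0, 0.0, -3.4]
[47.2, -15.7, -0.5, 0.0, 0.0, -3.4]
[46.6, -16.8, -0.5, 0.0, 0.0, -3.4]
[46.1, -17.8, -0.5, -0.0, 0.0, -3.4]
[45.5, -18.8, -0.5, 0.0, 0.0, -3.4]
[44.8, -19.8, -0.5, 0.0, 0.0, -3.4]
[44.2, -20.8, -0.5, -0.0, 0.0, -3.4]
[43.5, -21.8, -0.5, 0.0, 0.0, -3.4]
[42.8, -22.7, -0.5, 0.0, 0.0, -3.4]
[42.1, -23.6, -0.5, -0.0, 0.0, -3.4]
[41.4, -24.5, -0.5, 0.0, 0.0, -3.4]
```

Request:
carry_out(series=[[1,51,-5,0,0,0,-3.4],[1,51,-5.5,-0.5,0,0,-3.4],[1,51,-6.5,-0.5,0,0,-3.4],[1,50.5,-8,-0.5,0,0,-3.4],[1,50,-9,-0.5,0,0,-3.4]])

```text
time: 1.68
tool_pos: [369.6, -489.6, 233.3]
ee_rot: [0.965, 0.262, 0.0, 0.0]
contact_force: [0.7, 0.1, 0.3]
finger_gap: 1.001
finger_force: 0.0
```

Request:
carry_out(series=[[1,49.5,-10,-0.5,0,0,-3.4],[1,49,-11.5,-0.5,0,0,-3.4],[1,48.5,-12.5,-0.5,0,0,-3.4],[1,48,-13.5,-0.5,0,0,-3.4],[1,47.5,-14.5,-0.5,0,0,-3.4]])

```text
time: 2.3
tool_pos: [524.5, -294.9, 235.8]
ee_rot: [0.916, 0.401, 0.0, 0.0]
contact_force: [0.2, 0.7, 0.5]
finger_gap: 1.0
finger_force: 0.0
```

Request:
carry_out(series=[[1,47,-15.5,-0.5,0,0,-3.4],[1,46.5,-17,-0.5,0,0,-3.4],[1,46,-18,-0.5,0,0,-3.4],[1,45.5,-19,-0.5,0,0,-3.4],[1,45,-20,-0.5,0,0,-3.4]])

```text
time: 2.92
tool_pos: [586.2, -57.6, 238.4]
ee_rot: [0.847, 0.532, 0.0, 0.0]
contact_force: [0.6, -0.5, 0.0]
finger_gap: 1.003
finger_force: 0.0
```

Request:
carry_out(series=[[1,44,-21,-0.5,0,0,-3.4],[1,43.5,-22,-0.5,0,0,-3.4],[1,35,-20,-0.5,0,0,-3.4],[1,25,-14,-0.5,0,0,-3.4],[1,0,0,0,0,0,-3.4]])

```text
time: 3.55
tool_pos: [567.2, 108.6, 240.7]
ee_rot: [0.757, 0.653, 0.0, -0.0]
contact_force: [-0.1, -0.3, -0.0]
finger_gap: 1.002
finger_force: 0.0
```

```bash
python3 - <<'E'
from h import *
s=sense();print(s['time'],s['tool_pos'],s['ee_rot'],s['qpos'],s['contact_force'])
p,d=read_camera('wrist');cv2.imwrite('pics/w1.png',p[:,:,::-1]);np.save('d1.npy',d)
for t,z in [('pan_handle',79),('lock_place',79),('open_place',79),('scale',0),('pan',32),('tomato_center',77)]:
    for r in pinpoint('wrist',t)[:1]:
        l=r['location'];print(t,round(r['conf'],2),np.round(l),np.round(world('wrist',l,z=z),1))
for t in ['pan','pan_handle','tomato_center','scale']:
    for r in outline_of('wrist',t)[:1]:print(t,r['conf'],r['rect'],r['mask'].sum())
E
```

```text
3.55 [567.23145471 108.57399164 240.70343328] [ 7.56939256e-01  6.53485062e-01  4.19668638e-04 -2.44785580e-04] [ 0.18411983  0.47492778 -0.64932335  1.61158865  0.30578932  1.15834241
 -0.68183971] [-0.05434188 -0.27939019 -0.03875212]
pan_handle 0.66 [258. 112.] [562.  179.2  79. ]
lock_place 0.93 [242. 114.] [548.3 179.1  79. ]
open_place 0.83 [137. 230.] [432.8  91.4  79. ]
tomato_center 0.86 [251. 226.] [538.5  78.6  77. ]
pan 0.64 [166.0, 80.7, 332.6, 305.4] 20595
pan_handle 0.81 [162.3, 78.0, 330.5, 306.3] 20784
tomato_center 0.7 [224.1, 198.9, 272.2, 248.1] 1932
scale 0.61 [118.2, 115.1, 347.9, 298.0] 16160
```

View pics/w1.png

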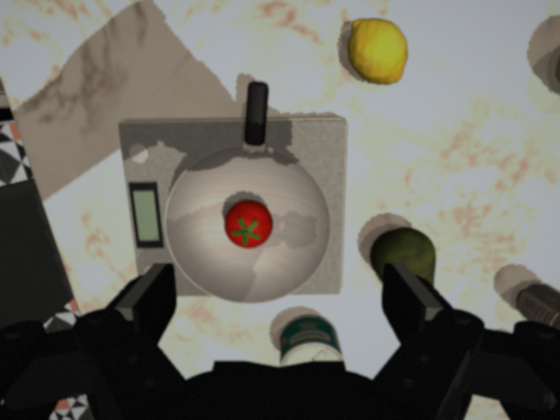

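The wrist view shows the pan centred near pixel (248, 225), the handle from (258, 85) to (255, 140), and the tomato at (248, 224). I'll now measure the rim circle, the handle line and the scale edges.

```bash
cat > m.py <<'E'
from h import *
p,d=read_camera('wrist')
hsv=cv2.cvtColor(p,cv2.COLOR_RGB2HSV)
m=outline_of('wrist','pan')[0]['mask']
# rim circle: contour of mask, at z=82
c=max(cv2.findContours(m.astype(np.uint8),0,1)[0],key=len)[:,0]
W=np.array([world('wrist',q,z=82)[:2] for q in c])
ctr=W.mean(0);rr=77
for _ in range(15):
    k=np.abs(np.hypot(*(W-ctr).T)-rr)<(15 if _<5 else 4)
    A=np.c_[2*W[k],np.ones(k.sum())];x=np.linalg.lstsq(A,(W[k]**2).sum(1),rcond=None)[0];ctr=x[:2];rr=np.sqrt(x[2]+ctr@ctr)
print('rim',ctr,rr,k.sum(),len(k))
# handle
yy,xx=np.where((p.max(2)<70)&(np.add.outer(np.arange(420),np.zeros(560))<170))
V=np.array([world('wrist',(a,b),z=86)[:2] for a,b in zip(xx,yy)])
r=np.hypot(*(V-ctr).T);V=V[(r>85)&(r<140)]
mn=V.mean(0);u=np.linalg.svd(V-mn)[2][0];u*=np.sign(u@(mn-ctr));e=(V-mn)@u;f=(V-mn)@[-u[1],u[0]]
print('handle',len(V),mn,'r',np.hypot(*(mn-ctr)),'ang line',np.degrees(np.arctan2(u[1],u[0])),'ang ctr',np.degrees(np.arctan2(*(mn-ctr)[::-1])),'len',np.ptp(e),'wid',np.ptp(f),np.percentile(f,[2,98]))
zz=[world('wrist',(a,b),d=d[b,a])[2] for a,b in zip(xx,yy) if d[b,a]>0];print('z med dark',np.percentile(zz,[10,50,90]))
t=outline_of('wrist','tomato_center')
if t:
    ty,tx=np.where(t[0]['mask']);print('tomato',world('wrist',(tx.mean(),ty.mean()),z=80))
E
python3 m.py; python3 - <<'E'
from h import *
p=cv2.imread('pics/w1.png')
# scale left edge (top in image) row, per column
d=np.load('d1.npy')
P=[]
for c in list(range(130,240,6))+list(range(285,340,6)):
    for r in range(95,140):
        w=world('wrist',(c,r),d=d[r,c])
        if 22<w[2]<36: P.append(w[:2]);break
P=np.array(P);vx,vy,x,y=cv2.fitLine(P.astype(np.float32),cv2.DIST_HUBER,0,.01,.01).ravel()
print('scale yaw',np.degrees(np.arctan2(vy,vx)),len(P)); n=np.array([-vy,vx])
print('axis dist to edge',n@(np.array([x,y])-[538.5,80]))
E
```

```text
rim [534.42869015  81.8140384 ] 76.63401284533744 448 581
scale yaw -8.239763 29
axis dist to edge 97.05460547207622Traceback (most recent call last):
  File "m.py", line 15, in <module>
    V=np.array([world('wrist',(a,b),z=86)[:2] for a,b in zip(xx,yy)])
                ~~~~~^^^^^^^^^^^^^^^^^^^^
  File "h.py", line 8, in world
    s=sense();T=np.eye(4);T[:3,:3]=R.from_quat(s['ee_rot']).as_matrix();T[:3,3]=s['tool_pos'];P=T@np.array(c['hand_eye'])
ValueError: time passes only in moves, steps and waits
```

```bash
python3 - <<'E'
t=open('h.py').read()
t=t.replace("def world","_c={}\ndef cal(cam):\n    if cam not in _c: _c[cam]=(get_calibration(cam),sense())\n    return _c[cam]\ndef world",1).replace("    c=get_calibration(cam)\n    if","    c,s=cal(cam)\n    if").replace("s=sense();T=np.eye","T=np.eye")
open('h.py','w').write(t)
E
python3 m.py
```

```text
rim [534.39736016  81.8469407 ] 76.1108343312377 443 575
handle 1174 [559.83740201 184.13469451] r 105.40389133780562 ang line 75.87912626506802 ang ctr 76.03331263486066 len 43.00206063163671 wid 20.893544575978552 [-9.04936812  9.14891752]
z med dark [-927.58503115   84.17642729   86.26484271]
tomato [535.71357375  86.17890612  80.        ]
```

```bash
python3 - <<'E'
from h import *
p=np.array([567.2,108.6,240.7]);q=np.array([559.6,182.8,120])
plan([(p+(q-p)*.5,78.8),(q,76),([559.6,182.8,90],76),([559.6,182.8,60],76)])
E
```

```text
[38.8, -10.7, 60.0, 0.0, -0.0, 2.4]
[35.7, -10.9, 60.4, 0.0, -0.0, 2.8]
[0.0, -0.0, 30.0, 0.0, 0.0, 0.0]
[0.0, -0.0, 30.0, 0.0, 0.0, 0.0]
```

Request:
carry_out(series=[[0.45,39,-10.5,30,0,0,2.4],[0.45,35.5,-11,30,0,0,2.8],[0.45,0,0,30,0,0,0],[0.45,0,0,20,0,0,0],[0.45,0,0,0,0,0,0]])

```text
time: 4.97
tool_pos: [558.8, 182.5, 128.9]
ee_rot: [0.788, 0.616, -0.001, -0.001]
contact_force: [1.0, -0.3, 0.7]
finger_gap: 0.45
finger_force: 0.0
```

```bash
python3 m.py; python3 - <<'E'
from h import *
s=sense();print(s['tool_pos'],np.degrees(2*np.arctan2(s['ee_rot'][1],s['ee_rot'][0])),s['finger_gap'])
p,d=read_camera('wrist');cv2.imwrite('pics/w2.png',p[:,:,::-1])
E
```

```text
rim [561.11378902 183.38431365] 20.84734624490368 60 513
handle 75 [636.58690151 234.86400604] r 91.35835723521538 ang line 81.97494556191478 ang ctr 34.297630110068305 len 17.20947976199547 wid 1.7131556082108388 [-0.86105594  0.8291024 ]
z med dark [26.71870409 28.81208461 30.70544122]
tomato [540.73046943 103.00445334  80.        ]
[560.24376273 183.08720922 131.3213773 ] 76.00853354382298 0.4490897843139202
```

View pics/w2.png

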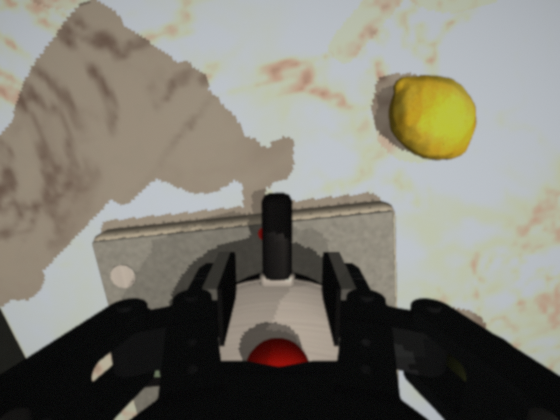

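The handle is upright at column 278, midway between the fingers (235 to 325). I'll go down and close.

Request:
carry_out(series=[[0.45,0,0,25,0,0,0],[0.45,0,0,25,0,0,0],[0.45,0,0,14,0,0,0],[0.45,0,0,7,0,0,0],[0.45,0,0,0,0,0,0]])

```text
time: 5.8
tool_pos: [559.8, 182.9, 59.5]
ee_rot: [0.788, 0.616, 0.0, 0.0]
contact_force: [-0.2, -0.1, 0.1]
finger_gap: 0.446
finger_force: 0.0
```

Request:
carry_out(series=[[0.3,0,0,0,0,0,0],[0.26,0,0,0,0,0,0],[0.23,0,0,0,0,0,0],[0.2,0,0,0,0,0,0],[0.17,0,0,0,0,0,0]], squeeze=20)

```text
time: 6.42
tool_pos: [559.7, 183.0, 59.5]
ee_rot: [0.788, 0.616, 0.0, -0.0]
contact_force: [-0.0, 0.8, 2.2]
finger_gap: 0.206
finger_force: 20.0
```

Request:
carry_out(series=[[0.1,0,0,0,0,0,0],[0,0,0,0,0,0,0],[0,0,0,0,0,0,0]], squeeze=30)

```text
time: 6.8
tool_pos: [559.8, 183.0, 59.4]
ee_rot: [0.788, 0.616, 0.0, -0.0]
contact_force: [1.0, 1.1, 2.7]
finger_gap: 0.207
finger_force: 32.8
```

Request:
carry_out(series=[[0,0,0,0,0,0,0],[0,0,0,0,0,0,0],[0,0,0,0,0,0,0]], squeeze=80)

```text
time: 7.18
tool_pos: [559.8, 183.1, 59.4]
ee_rot: [0.788, 0.616, 0.0, -0.0]
contact_force: [-0.1, 1.9, 3.4]
finger_gap: 0.196
finger_force: 79.7
```

```bash
python3 - <<'E'
from h import *
s=sense();print(s['tool_pos'],np.degrees(2*np.arctan2(s['ee_rot'][1],s['ee_rot'][0])),s['finger_gap'],s['contact_force'],s['torque'])
for c in ['scene','side']:
    p,d=read_camera(c)
    cv2.imwrite(f'pics/{c}2.png',cv2.resize(p[120:330,(180 if c=='scene' else 120):][:,:280,::-1],(560,420)))
E
```

```text
[559.76716603 183.08626899  59.42858452] 76.03049552096756 0.19648891615316405 [-0.07557637  1.86829098  3.41935366] [ 0.19653545 -0.00464804 -0.02585397]
```

View pics/scene2.png

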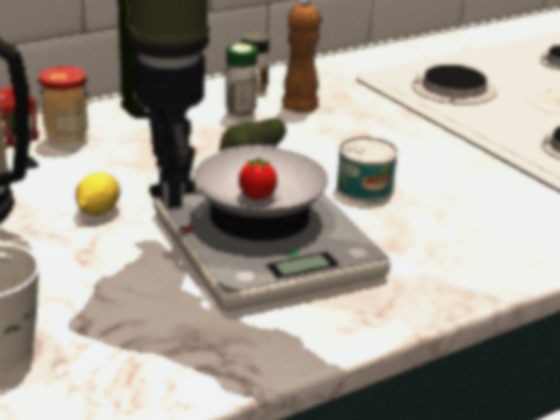

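The handle is gripped and the tomato is still central. Now I start the turn slowly.

Request:
carry_out(series=[[0,0,-0.9,-0.4,0,0,-0.5],[0,0,-1.8,0,0,0,-1],[0,-0.05,-2.75,0,0,0,-1.5],[0,-0.05,-3.65,0,0,0,-2],[0,-0.05,-3.65,0,0,0,-2]])

```text
time: 7.9
tool_pos: [546.9, 184.9, 59.6]
ee_rot: [0.748, 0.664, -0.0, 0.0]
contact_force: [2.7, -0.1, 1.3]
finger_gap: 0.193
finger_force: 79.6
```

Request:
carry_out(series=[[0,-0.1,-4.55,0,0,0,-2.5],[0,-0.15,-5.45,0,0,0,-3],[0,-0.15,-5.45,0,0,0,-3],[0,-0.15,-5.45,0,0,0,-3],[0,-0.15,-5.45,0,0,0,-3]])

```text
time: 8.52
tool_pos: [520.4, 185.2, 59.7]
ee_rot: [0.658, 0.753, 0.0, -0.0]
contact_force: [1.5, 1.4, 1.1]
finger_gap: 0.196
finger_force: 79.6
```

Request:
carry_out(series=[[0,-0.15,-5.45,0,0,0,-3],[0,-0.15,-5.45,0,0,0,-3],[0,-0.15,-5.45,0,0,0,-3],[0,-0.15,-5.45,0,0,0,-3],[0,-0.15,-5.45,0,0,0,-3]])

```text
time: 9.15
tool_pos: [494.3, 177.8, 59.7]
ee_rot: [0.554, 0.833, 0.0, -0.0]
contact_force: [2.1, 1.1, 1.9]
finger_gap: 0.197
finger_force: 79.6
```

Request:
carry_out(series=[[0,-0.15,-5.45,0,0,0,-3],[0,-0.15,-5.45,0,0,0,-3],[0,-0.15,-5.45,0,0,0,-3],[0,-0.15,-5.45,0,0,0,-3],[0,-0.15,-5.45,0,0,0,-3]])

```text
time: 9.78
tool_pos: [470.7, 164.2, 59.7]
ee_rot: [0.441, 0.898, 0.0, -0.0]
contact_force: [2.0, 1.6, 1.0]
finger_gap: 0.195
finger_force: 79.6
```

Request:
carry_out(series=[[0,-0.15,-5.45,0,0,0,-3],[0,-0.15,-5.45,0,0,0,-3],[0,-0.15,-5.45,0,0,0,-3],[0,-0.15,-5.45,0,0,0,-3],[0,-0.15,-5.45,0,0,0,-3]])

```text
time: 10.4
tool_pos: [451.4, 145.0, 59.7]
ee_rot: [0.319, 0.948, 0.0, -0.0]
contact_force: [-0.4, 2.2, 1.6]
finger_gap: 0.198
finger_force: 79.6
```

Request:
carry_out(series=[[0,-0.15,-5.45,0,0,0,-3],[0,-0.15,-5.45,0,0,0,-3],[0,-0.15,-5.45,0,0,0,-3],[0,-0.15,-5.45,0,0,0,-3],[0,-0.15,-5.45,0,0,0,-3]])

```text
time: 11.02
tool_pos: [437.7, 121.4, 59.7]
ee_rot: [0.193, 0.981, 0.0, -0.0]
contact_force: [0.4, 2.0, 0.9]
finger_gap: 0.191
finger_force: 79.7
```

Request:
carry_out(series=[[0,-0.15,-5.45,0,0,0,-3],[0,-0.15,-5.45,0,0,0,-3],[0,-0.1,-4.55,0,0,0,-2.5],[0,-0.05,-3.65,0,0,0,-2],[0,-0.05,-2.75,0,0,0,-1.5]])

```text
time: 11.65
tool_pos: [431.8, 100.5, 59.7]
ee_rot: [0.09, 0.996, 0.0, -0.0]
contact_force: [-1.1, 3.8, 1.2]
finger_gap: 0.19
finger_force: 79.7
```

Request:
carry_out(series=[[0,0,-1.8,0,0,0,-1],[0,0,-1.3,0,0,0,-0.7],[0,0,-0.9,0,0,0,-0.5],[0,0,0,0,0,0,0],[0,0,0,0,0,0,0]])

```text
time: 12.28
tool_pos: [431.5, 96.5, 59.7]
ee_rot: [0.072, 0.997, -0.0, -0.0]
contact_force: [-1.3, 1.7, 1.1]
finger_gap: 0.197
finger_force: 79.7
```

```bash
python3 - <<'E'
from h import *
s=sense();print(s['tool_pos'],np.degrees(2*np.arctan2(s['ee_rot'][1],s['ee_rot'][0])),s['finger_gap'],s['contact_force'],s['torque'],s['qpos'])
o=[]
for c,x in [('scene',180),('side',120)]:
    p,d=read_camera(c)
    o.append(cv2.resize(p[150:310,x+20:x+220,::-1],(400,320)))
    for t,z in [('pan_handle',79),('open_place',79),('pan',32),('scale',0),('tomato_center',77)]:
        for r in pinpoint(c,t)[:1]: print(c,t,round(r['conf'],2),np.round(world(c,r['location'],z=z),1))
cv2.imwrite('pics/c3.png',np.hstack(o))
E
```

```text
[431.46523816  96.48498629  59.67471121] 171.70794793486445 0.19717091033748038 [-1.32882809  1.69858365  1.08550706] [0.39755367 0.12703092 0.18874823] [ 0.37859614  0.65062844 -1.00312106  2.17706519  0.82864655  0.76578419
  0.24318455]
scene pan_handle 0.55 [425.9 101.5  79. ]
scene open_place 0.9 [440.2  97.3  79. ]
scene pan 0.59 [524.6  89.3  32. ]
scene scale 0.95 [529.1  78.9  -0. ]
scene tomato_center 0.45 [520.7  93.2  77. ]
side pan_handle 0.92 [434.8  95.7  79. ]
side open_place 0.87 [428.7  99.4  79. ]
side pan 0.86 [539.7  83.8  32. ]
side scale 0.64 [534.3  75.1   0. ]
side tomato_center 0.65 [536.9  86.5  77. ]
```

View pics/c3.png

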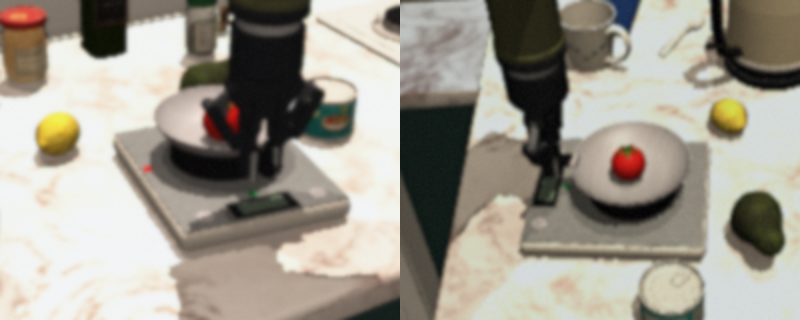

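The handle stands over the green dot, at (252, 193) in the left half of the picture. Now a gentle straight lift, watching the force.

Request:
carry_out(series=[[0,0,0,-0.5,0,0,0],[0,0,0,-1,0,0,0],[0,0,0,-1.5,0,0,0],[0,0,0,-1.5,0,0,0],[0,0,0,-1.5,0,0,0]])

```text
time: 13.5
tool_pos: [431.4, 96.5, 65.8]
ee_rot: [0.072, 0.997, -0.0, -0.0]
contact_force: [0.1, -0.2, -1.8]
finger_gap: 0.198
finger_force: 79.1
```

Request:
carry_out(series=[[0,0,0,-1.5,0,0,0],[0,0,0,-1.5,0,0,0],[0,0,0,-1.5,0,0,0],[0,0,0,-1.5,0,0,0],[0,0,0,-1,0,0,0]])

```text
time: 14.12
tool_pos: [431.5, 96.6, 72.8]
ee_rot: [0.072, 0.997, 0.0, 0.0]
contact_force: [-0.0, 0.8, -2.5]
finger_gap: 0.197
finger_force: 79.1
```

```bash
python3 - <<'E'
from h import *
s=sense();print(s['tool_pos'],s['finger_gap'],s['contact_force'],s['torque'])
o=[]
for c,x in [('scene',180),('side',120)]:
    p,d=read_camera(c)
    o.append(cv2.resize(p[150:310,x+20:x+220,::-1],(400,320)))
cv2.imwrite('pics/c4.png',np.hstack(o))
E
```

```text
[431.5429114   96.61892695  72.81716554] 0.19744715890170159 [-0.03761969  0.78897256 -2.48266514] [0.01011081 0.18230569 0.00559229]
```

View pics/c4.png

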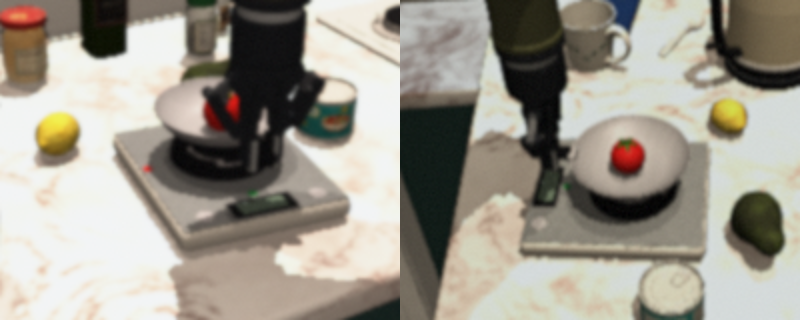

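The pan is free: the tool carries about its weight, 2 N, and the tomato is central at (628, 155). I'll lift the remaining 87 mm.

Request:
carry_out(series=[[0,0,0,-1.5,0,0,0],[0,0,0,-2.5,0,0,0],[0,0,0,-3.5,0,0,0],[0,0,0,-4.5,0,0,0],[0,0,0,-5,0,0,0]])

```text
time: 14.85
tool_pos: [431.5, 96.6, 90.1]
ee_rot: [0.072, 0.997, 0.0, 0.0]
contact_force: [0.6, 0.4, -2.5]
finger_gap: 0.191
finger_force: 79.1
```

Request:
carry_out(series=[[0,0,0,-5,0,0,0],[0,0,0,-5,0,0,0],[0,0,0,-5,0,0,0],[0,0,0,-5,0,0,0],[0,0,0,-5,0,0,0]])

```text
time: 15.48
tool_pos: [431.4, 96.6, 115.0]
ee_rot: [0.072, 0.997, 0.0, -0.0]
contact_force: [0.5, -0.3, -2.5]
finger_gap: 0.193
finger_force: 79.1
```

Request:
carry_out(series=[[0,0,0,-5,0,0,0],[0,0,0,-5,0,0,0],[0,0,0,-5,0,0,0],[0,0,0,-5,0,0,0],[0,0,0,-5,0,0,0]])

```text
time: 16.1
tool_pos: [431.5, 96.6, 140.0]
ee_rot: [0.072, 0.997, -0.0, -0.0]
contact_force: [-0.1, 0.5, -2.3]
finger_gap: 0.191
finger_force: 79.1
```

Request:
carry_out(series=[[0,0,0,-5,0,0,0],[0,0,0,-4.5,0,0,0],[0,0,0,-4,0,0,0],[0,0,0,-3,0,0,0],[0,0,0,-2,0,0,0]])

```text
time: 16.73
tool_pos: [431.5, 96.6, 158.3]
ee_rot: [0.072, 0.997, 0.0, 0.0]
contact_force: [0.2, -0.3, -2.6]
finger_gap: 0.191
finger_force: 79.1
```

Request:
carry_out(series=[[0,0,0,-1,0,0,0],[0,0,0,0,0,0,0],[0,0,0,0,0,0,0],[0,0,0,0,0,0,0],[0,0,0,0,0,0,0]])

```text
time: 17.35
tool_pos: [431.5, 96.6, 159.2]
ee_rot: [0.072, 0.997, 0.0, -0.0]
contact_force: [-0.9, 0.1, -2.4]
finger_gap: 0.191
finger_force: 79.1
```

```bash
python3 - <<'E'
from h import *
s=sense();print(s['tool_pos'],s['finger_gap'],s['contact_force'],s['torque'])
o=[]
for c,x in [('scene',180),('side',120)]:
    p,d=read_camera(c)
    o.append(cv2.resize(p[120:280,x+20:x+220,::-1],(400,320)))
    m=outline_of(c,'pan')[0]['mask']
    yy,xx=np.where(m&(d>0));V=np.array([world(c,(a,b),d=d[b,a]) for a,b in zip(xx,yy)])
    V=V[(np.hypot(V[:,0]-534.5,V[:,1]-82)<85)]
    rr=np.hypot(V[:,0]-534.5,V[:,1]-82);k=(rr>66)&(rr<76)&(V[:,2]>165)
    A=np.c_[V[k,:2]-[534.5,82],np.ones(k.sum())];f=np.linalg.lstsq(A,V[k,2],rcond=None)[0]
    print(c,k.sum(),'rim slope',f)
    for r in pinpoint(c,'tomato_center')[:1]: print(world(c,r['location'],z=177))
cv2.imwrite('pics/c5.png',np.hstack(o))
E
```

```text
[431.46633743  96.62761879 159.16156894] 0.19078530022314905 [-0.89140634  0.06163732 -2.41989377] [ 0.08016612  0.18178438 -0.04965987]
scene 339 rim slope [1.26644414e-02 2.47067152e-02 1.71464484e+02]
[523.61296706  92.09654203 177.        ]
side 545 rim slope [-3.20219528e-02  1.92245944e-02  1.74300774e+02]
[529.02998746  78.78908726 177.        ]
```

View pics/c5.png

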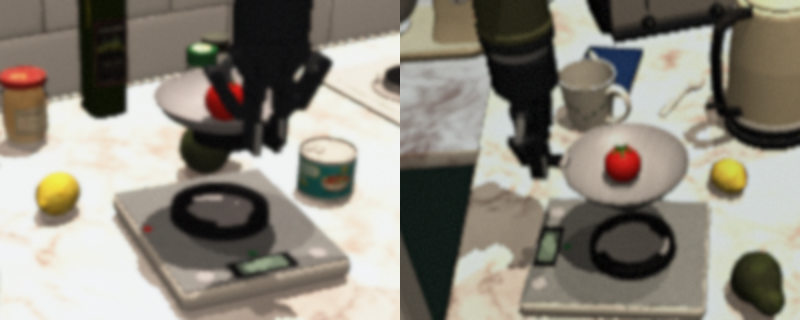

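The pan is clear of the socket, level, with the tomato at its centre, and still.

```bash
python3 -c "
from workcell import *
print(job_done())"
```

```text
the job is handed in; nothing more can be done
None
```

The pan was turned about 96° anticlockwise to the green dot and lifted straight up. It is held level and still about 10 cm above its seat, with the tomato in the middle, and the job is handed in.

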